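# Fit the stitch-marking blade and click its carriage into the notch

### The job

Draw the wider of the two toothed stitch-marking blades straight up out of the wooden rack, stand it teeth down fully home in the pocket of the carriage on the rail, and let go of it. Then take the carriage by its black grip and slide it along the rail until its spring ball clicks into the notch, and finish still gripping it there, at rest in the notch, ready for the mallet. Leave the narrow blade in the rack and the other things on the table where they are.

Things in the scene. Friction and masses are not known exactly. Their poses are not given: they have to be found in the camera images.
- blade_wide: The blade to use: upright steel plate, 80 mm wide (own y), 5 mm thick (own x), 95 mm high, teeth along the lower edge; its top 20 mm is a dark steel spine 10 mm thick, the place to pinch. 0.2 kg. Origin: middle of the toothed lower edge; z up. It stands loose in either slot of the rack, lower edge 50 mm below the rack's top; it may face either way in the pocket.
- blade_narrow: The other blade, to be left alone: the same but 50 mm wide. It stands in the other slot of the rack. Origin: middle of its lower edge.
- rack: Wooden rack, fixed, 130 (x) x 110 (y) x 60 mm high; two upright slots that run along its y, centred at x = -35 and +35 mm, each 8 mm wide, 88 mm long, open at the top, floor at z = 10 mm. Origin: centre of its underside; z up.
- rail_unit: Fixed base 390 mm long (own y), x = -53 to +82 mm, with a rail along x = 0 and end stops under 40 mm high. On the rail lies a steel strip, top at z = 35 mm, with one 16 mm gap: the notch, somewhere from y = -75 to -5 mm, set anew each time. A small brass thumbscrew sticks out of the rail's -x side level with the notch's middle. Origin: centre of the underside; z up.
- carriage (a joint): Slide of the carriage, in m: 0 at the rail unit's +y end, growing toward its -y, 0.215 at the other end stop. At value q the carriage's middle is at y = 0.105 - q of the rail unit, so the notch is at some q from 0.110 to 0.180. It starts between 0 and 0.04. Drag about 2 to 4 N, moving mass about 0.9 kg.
- plunger (a joint): Height of the carriage's spring ball (26 mm, mid-carriage, over the rail), in m: 0 to -0.0015 running on the strip, about -0.004 down in the notch. Within about 4 mm of the notch's middle it drops in and centres the carriage if that is free to move; pushing on over the far edge takes 10 to 16 N, a clear rise over the drag. The end stop is felt too, but with the ball up.
- grip (a point): Middle of the carriage's black upright grip block (26 mm along the rail unit's x, 16 mm along its y, 42 mm high), about 78 mm above the table, its top at 97 mm. On the near (-x) side of the rail, 105 mm from the pocket; moves with the carriage, axes as the rail unit's. Pinch the two faces that look along the rail.
- pocket (a point): Middle of the floor of the carriage's blade pocket, 30 mm above the table, on the rail's far (+x) side; moves with the carriage, axes as the rail unit's. The pocket is an upright slot along the rail (y), 88 mm long, 8 mm wide, 40 mm deep, with flared lips round the mouth up to 78 mm above the table. The blade home stands on this floor, its top 125 mm above the table.
- mallet_poly: White-headed mallet with wooden handle, 257 mm long, lying. Bystander. Leave it where it is.
- wax_block: Block of wax, 30 x 46 x 19 mm. Bystander. Leave it where it is.
- tape_grey: Wide roll of grey tape, 116 mm across, 46 mm high. Bystander. Leave it where it is.
- awl_round: Awl with a wooden handle, 158 mm long. Bystander. Leave it where it is.
- bobbin_0: Small bobbin of thread, 25 mm across, 12 mm high. Bystander. Leave it where it is.
- rotary_cutter: Yellow rotary cutter, 175 mm long. Bystander. Leave it where it is.
Mind the look-alikes: they are no part of the job. What is shaped like the blade_wide but purple or yellow is not meant.

How it is judged:
By the outcome, as a careful person would: the job done as asked, in the order asked, and still so for the second after the job is handed in, while the arm keeps its last pose, push and grip.
It also fails if it takes over 64 s, if anything falls off the work surface, if the arm or the gripper's body presses on something with over 40 N, if the wrist force passes 120 N, or if a joint passes its speed limit or range.

### The arm

A 7-joint arm with a two-finger parallel gripper is mounted at the origin on the work surface; the furniture and walls round the work are solid. World frame = base frame: x ahead of the robot, y to its left, z up, the work surface at z = 0. Lengths are in m, angles in rad, forces in N, time in s.
With the tool pointing down it reaches from about 0.35 to 0.9 m from the base axis. Payload 8.1 kg.
Tool frame: the origin (TCP) lies midway between the tips of the shut fingers; the grasp point (between the pads) lies arm.grasp_offset behind it (arm.grasp_offset is the distance from the TCP to the grasp point, in m); z points along the fingers, y is the line along which they close (so a half turn about z gives the same grasp; the last joint's range is limited). The gripper opens to 92 mm and grips with 3 to 60 N. Pads are 19 mm wide; open, the fingers measure 130 mm over their backs; the gripper's body (75 mm by 190 mm) begins 47 mm behind the grasp point.
Start: joints at [-0.103, 0.434, 0.025, 1.573, -0.012, 1.134, -0.075], TCP at [0.625, -0, 0.227] pointing down, gripper open.
Joint ranges: [-2.62, 2.62], [-0.44, 2.09], [-1.27, 1.32], [0.08, 2.57], [-1.32, 4.46], [0.12, 2], [-2.74, 2.74]. Speed limits (rad/s): [2.22, 2.22, 3.01, 3.01, 3.14, 3.14, 3.14].

### API

Orientations are given as a rotation vector (axis times angle).
In Python, from cell import observe, imaging, arm gives the robot as it stands.
- The arm moves only by the tool apply_moves, never from a script. Its argument "commands" is a list of rows, each a list of 5 numbers: the opening in per cent of the stroke, from 0 (shut) to 100 (fully open), then the shift along the world's x, y, z in units of 0.06 m (1.0 is 0.06 m), then the turn about the world's z in units of 0.5 rad (1.0 is 0.5 rad). A call has 1 to 12 rows; each row shifts and turns the commanded pose from where the row before left it; what a row does not reach is not made up. A row lasts 1/8 s, in which the tool goes at most 62.5 mm and 10.7 degrees, less where a joint would pass 70% of its speed; a pose out of reach is approached as far as the arm can. A call with a number of a shift or a turn outside -1 to 1 is refused whole. A call with a gripper value outside its range is refused whole. The fingers move at their own pace and stop on an object; "newtons" is the grip in N (left out, the last holds). Time passes only in rows, so rows that do not move let the fingers close. It gives the time, the measured TCP pose, the force, the opening and the grip force at its end, in the units of the state.
- observe(): the state, without advancing time (a new reading comes with each control period).
- imaging.get_image(name): name is "scene" or "side" or "wrist"; returns (picture, depth): 400x640x3 uint8, red, green, blue; 400x640 float32, m along the optical axis (not along the pixel's ray), 0 where there is no reading.
- imaging.camera_params(name): a dict with "camera_matrix" (3x3 intrinsics, pixels), "origin" and "rotation" of the camera in the world; the wrist camera has in their place "tool_from_camera" (4x4, takes a point from camera to tool coordinates, whose origin is the TCP and whose axes are the flange's). Camera axes: x right, y up, looking along -z (the intrinsics and any distortion apply to the point x, -y, -z); pixel columns grow to the right and rows downward; lengths in m; the calibration is good to about 2 mm. A picture is of the moment at which its call begins: read the wrist's pose just before it. camera_params takes no time and is no camera call.
- arm.sign_off(): hands the job in; it is judged then, once.
The state is a dict: "clock": time; "joints": joint angles; "dq": joint speeds; "joint_efforts": joint torques, N m; "position": TCP position; "ee_rot": TCP orientation; "force": force on the tool from outside, world axes, zero at the start; "ft_torque": the same for the moment, N m; "width": opening from 0.0 (shut) to 1.0 (fully open); "gripper_force": force on a finger pad.
Only numpy, scipy, OpenCV 4.12 (cv2) and the standard library are available. Lean on these libraries where they do the work, as an engineer would, in place of code of your own. Each camera call takes 0.05 s, during which the arm holds its last target. There are 200 camera calls.

## Working session

There is one attempt and no reset: what is moved stays moved. The work goes in short steps, Python scripts to look and compute and a tool call to move; the robot and the scene stay as the last step left them, time stands still between calls to the robot, and variables do not carry over. Pictures are saved under pics/ and viewed, at most 10 in all, crops included, and the job is handed in when it is done.

Besides the shell and the picture viewer there is one more tool, called after "Call:" as name(argument=value, ...), one argument or row to a line, values as JSON. apply_moves: Moves the arm, as the interface text tells. Its arguments: {"type":"object","properties":{"commands":{"type":"array"},"newtons":{"type":"number"}},"required":["commands"]}

```bash
mkdir -p pics; cat > h.py <<'E'
import numpy as np,cv2
from cell import observe,imaging,arm
from scipy.spatial.transform import Rotation as R
def cam(n):
    p=imaging.camera_params(n); s=observe()
    K=np.array(p["camera_matrix"])
    if n=="wrist":
        T=np.eye(4);T[:3,:3]=R.from_rotvec(s["ee_rot"]).as_matrix();T[:3,3]=s["position"]
        M=T@np.array(p["tool_from_camera"])
    else:
        M=np.eye(4);M[:3,:3]=np.array(p["rotation"]);M[:3,3]=p["origin"]
    im,d=imaging.get_image(n)
    return im,d,K,M,p
def cloud(d,K,M):
    v,u=np.mgrid[:d.shape[0],:d.shape[1]]
    P=np.stack([(u-K[0,2])/K[0,0]*d,-(v-K[1,2])/K[1,1]*d,-d],-1)
    W=P@M[:3,:3].T+M[:3,3]; W[d<=0]=np.nan
    return W
def save(n,im): cv2.imwrite("pics/"+n,im[...,::-1])
E
python3 - <<'E'
from h import *
s=observe();print(s,arm.grasp_offset)
for n in("scene","side"):
    im,d,K,M,p=cam(n);save(n+"0.png",im);np.savez(n+"0",im=im,W=cloud(d,K,M));print(n,p)
E
```

```text
{'clock': 0.0, 'joints': array([-0.1025988 ,  0.43521258,  0.02498819,  1.57407469, -0.01158603,
        1.13399665, -0.07507566]), 'dq': array([-0.00021103, -0.00019562,  0.00109712, -0.00014223, -0.00132949,
        0.00093572, -0.00242014]), 'joint_efforts': array([ 3.89017032e-04, -6.67853522e+01,  9.84863900e-01, -3.14464223e+01,
       -6.05165795e-02,  4.27553023e-02,  1.12382318e-04]), 'position': array([ 6.24501330e-01, -7.06359559e-05,  2.25960282e-01]), 'ee_rot': array([-2.22081195e+00, -2.22069131e+00,  1.88505084e-03]), 'force': array([0.69936418, 0.2280879 , 0.70999341]), 'ft_torque': array([ 0.00853267, -0.0007306 ,  0.02374238]), 'gripper_force': 0.0, 'width': 1.0004762974954966} 0.0188
scene {'camera_matrix': array([[489.07699752,   0.        , 313.24486397],
       [  0.        , 489.07699752, 202.35721419],
       [  0.        ,   0.        ,   1.        ]]), 'origin': array([0.06210529, 1.11387938, 0.80392291]), 'rotation': array([ 0.2738913 , -1.35648578, -2.3952841 ])}
side {'camera_matrix': array([[431.09625934,   0.        , 319.46347736],
       [  0.        , 431.09625934, 200.37548262],
       [  0.        ,   0.        ,   1.        ]]), 'origin': array([0.30054945, 1.10900569, 0.78842008]), 'rotation': array([ 0.16664083, -1.4049722 , -2.53638258])}
```

```bash
sed -i 's/M\[:3,:3\]=np.array(p\["rotation"\])/M[:3,:3]=R.from_rotvec(p["rotation"]).as_matrix()/' h.py
python3 - <<'E'
from h import *
for n in("scene","side"):
    im,d,K,M,p=cam(n);W=cloud(d,K,M);np.savez(n+"0",im=im,W=W);print(n,W[200:400:60,100:600:150].round(3).tolist())
E
```

```text
scene [[[1.85, -0.344, -0.444], [0.787, -0.031, -0.0], [0.353, -0.239, -0.0], [-0.038, 0.071, 0.268]], [[1.835, -0.245, -0.741], [0.629, 0.238, -0.0], [0.268, 0.062, -0.004], [-0.099, -0.11, -0.003]], [[0.82, 0.573, 0.002], [0.517, 0.426, -0.002], [0.205, 0.293, 0.009], [-0.107, 0.132, -0.004]], [[0.691, 0.7, 0.011], [0.421, 0.587, 0.025], [0.16, 0.458, 0.016], [-0.112, 0.315, -0.003]]]
side [[[1.703, -0.26, -0.284], [0.826, -0.001, 0.027], [0.349, -0.186, 0.0], [-0.028, 0.071, 0.222]], [[1.89, -0.325, -0.739], [0.72, 0.254, 0.001], [0.314, 0.136, -0.0], [-0.085, 0.054, 0.027]], [[1.613, 0.027, -0.747], [0.634, 0.459, 0.002], [0.291, 0.38, 0.022], [-0.06, 0.256, -0.004]], [[0.866, 0.691, 0.002], [0.556, 0.637, 0.047], [0.274, 0.529, 0.008], [-0.03, 0.436, -0.003]]]
```

View pics/scene0.png

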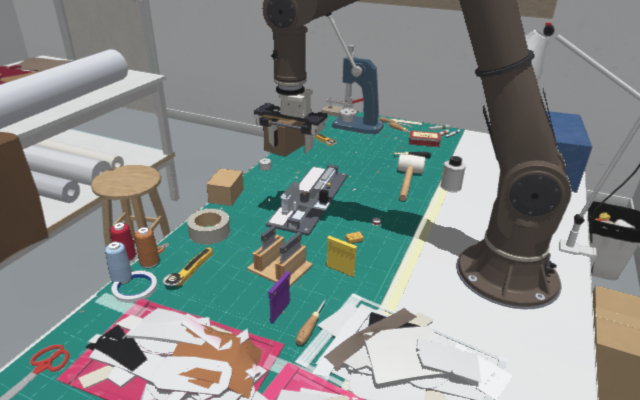

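View pics/side0.png

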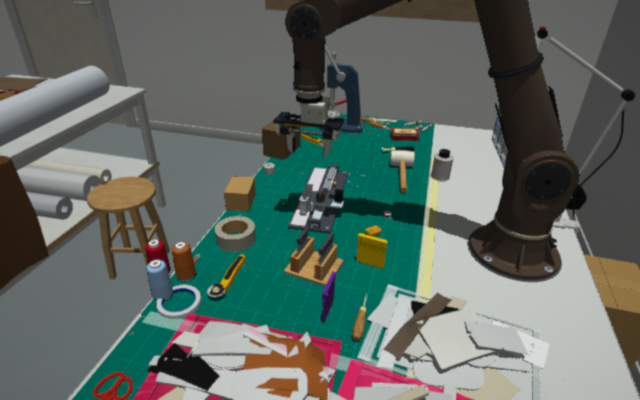

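The scene picture shows the rack at about (280,262), the rail unit at (310,200), and a purple decoy at (280,297) and a yellow one at (341,256). The two dark-spined blades in the rack are at (268,240) and (292,248). I'll enlarge that area and fit the positions.

```bash
python3 - <<'E'
from h import *
a=np.load("scene0.npz");b=np.load("side0.npz")
c1=cv2.resize(a["im"][160:285,240:350],None,fx=3.6,fy=3.6,interpolation=2)
c2=cv2.resize(b["im"][160:285,270,None] if 0 else b["im"][160:285,275:385],None,fx=3.6,fy=3.6,interpolation=2)
save("crop1.png",np.hstack([c1,c2]))
# top-down height map
for n,z in(("scene",a),("side",b)):
    W=z["W"].reshape(-1,3);W=W[np.isfinite(W).all(1)]
    m=(W[:,0]>.35)&(W[:,0]<.95)&(W[:,1]>-.15)&(W[:,1]<.5)&(W[:,2]>.012)&(W[:,2]<.16)
    W=W[m];H=np.zeros((325,300))
    i=((W[:,1]+.15)/.002).astype(int);j=((W[:,0]-.35)/.002).astype(int)
    np.maximum.at(H,(i,j),W[:,2])
    h=cv2.applyColorMap((np.clip(H/.14,0,1)*255).astype(np.uint8),cv2.COLORMAP_JET);h[H==0]=0
    if n=="scene":A=h
    else:A=np.hstack([A,h])
cv2.imwrite("pics/top.png",cv2.resize(A,(780,422),interpolation=0))
E
```

```text
(no output)
```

View pics/crop1.png

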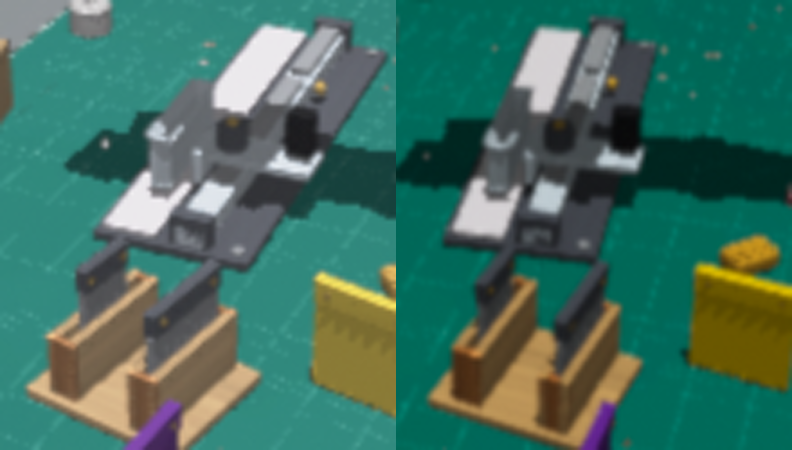

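View pics/top.png

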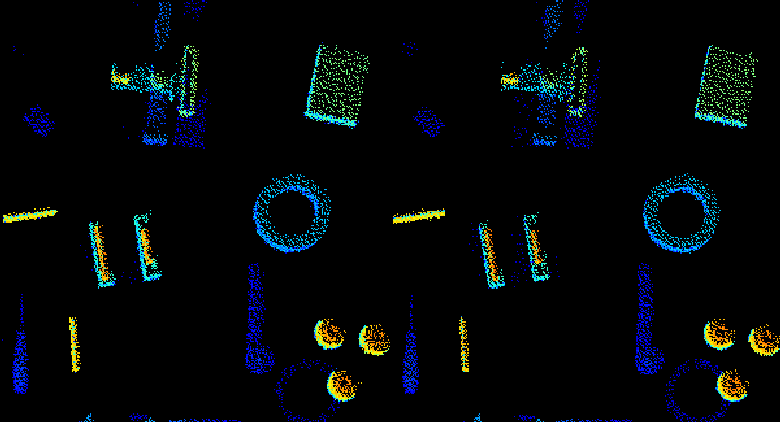

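The enlarged crop shows the rack with two dark-spined steel blades. The one on the robot's side, at scene (291,245), has a clearly longer spine. The far one, at scene (268,236), is shorter and fills only part of its slot, so it's the narrow blade. The purple plate at (280,297) and the yellow plate at (341,256) stand outside the rack and are decoys. In the carriage, the black grip is at scene (323,196), the pocket at (285,205) and the brass thumbscrew at (329,184).

```bash
python3 - <<'E'
from h import *
def box(n,xr,yr,zr):
    W=np.load(n+"0.npz")["W"].reshape(-1,3)
    m=np.isfinite(W).all(1)
    for k,r in enumerate((xr,yr,zr)): m&=(W[:,k]>r[0])&(W[:,k]<r[1])
    return W[m]
def rep(l,P):
    if len(P)<5: print(l,len(P));return
    c,s,a=cv2.minAreaRect((P[:,:2]*1000).astype(np.float32));print(l,len(P),np.round(c,1),np.round(s,1),round(a,1),"z",P[:,2].min().round(3),P[:,2].max().round(3))
for n in("scene","side"):
    print(n)
    rep("bladeR",box(n,(.46,.545),(.15,.33),(.08,.12)))
    rep("bladeL",box(n,(.545,.62),(.15,.33),(.08,.12)))
    rep("rackR",box(n,(.46,.545),(.15,.33),(.05,.07)))
    rep("rackbase",box(n,(.43,.65),(.14,.34),(.05,.07)))
    rep("grip",box(n,(.49,.56),(-.08,.02),(.085,.105)))
    rep("pocket",box(n,(.6,.7),(-.12,.05),(.068,.09)))
    rep("strip",box(n,(.54,.64),(-.3,.08),(.03,.037)))
    rep("mid",box(n,(.56,.61),(-.12,.05),(.05,.12)))
    rep("railbase",box(n,(.48,.72),(-.3,.1),(.006,.03)))
E
```

```text
scene
bladeR 224 [505.7 238.8] [83.3 13.6] 82.6 z 0.08 0.107
bladeL 152 [575.3 229.8] [53.7 12.8] 78.3 z 0.08 0.107
rackR 273 [504.7 240.4] [100.5  27.7] 77.7 z 0.05 0.07
rackbase 559 [518.3 243.6] [168.8 148.1] 79.6 z 0.05 0.07
grip 50 [534.5 -30.2] [26.6 18. ] 19.0 z 0.086 0.1
pocket 142 [626.8 -25.9] [ 51.8 109.5] 4.0 z 0.068 0.079
strip 285 [ 618.4 -112.9] [ 66.1 372.8] 4.9 z 0.03 0.037
mid 110 [586.7 -25. ] [52.9 38.3] 9.2 z 0.05 0.076
railbase 1698 [ 616.  -111.6] [136.7 382.8] 4.3 z 0.006 0.03
side
bladeR 155 [505.2 241.9] [80.7 10.8] 80.4 z 0.081 0.108
bladeL 109 [574.8 229.7] [51.3 11.8] 80.1 z 0.08 0.107
rackR 212 [503.  241.8] [103.5  23.5] 76.7 z 0.05 0.069
rackbase 451 [512.7 226.4] [130.6 145.6] 80.3 z 0.05 0.07
grip 41 [533.5 -29.4] [16.8 25.6] 82.3 z 0.086 0.099
pocket 123 [626.2 -24.5] [ 51.4 106.4] 3.4 z 0.068 0.08
strip 239 [ 617.1 -112.7] [ 66.  372.6] 4.7 z 0.03 0.037
mid 117 [587.8 -25.6] [54.4 37.7] 14.9 z 0.05 0.077
railbase 1552 [ 615.6 -111. ] [135.6 385.8] 4.3 z 0.006 0.03
```

Call:
apply_moves(
  commands=[
    [50,-0.7,0.8,0,0],
    [50,-0.7,0.8,0,0],
    [50,-0.3,0.8,0,0],
    [50,0,0.8,0,0],
    [50,0,0,0,0],
  ],
)

```text
clock: 0.82
position: [0.5235, 0.1949, 0.2267]
ee_rot: [-2.213, -2.228, -0.002]
force: [0.2, -1.7, -1.4]
width: 0.52
gripper_force: 0.0
```

Call:
apply_moves(
  commands=[
    [50,-0.15,0.4,0,-0.35],
    [50,-0.15,0.35,0,0],
    [50,0,0,0,0],
  ],
)

```text
clock: 1.2
position: [0.506, 0.2361, 0.2266]
ee_rot: [-2.404, -2.022, 0.0]
force: [-1.0, 0.8, -0.2]
width: 0.502
gripper_force: 0.0
```

```bash
cat >> h.py <<'E'
def rect(W,xr,yr,zr,l=""):
    P=W.reshape(-1,3);m=np.isfinite(P).all(1)
    for k,r in enumerate((xr,yr,zr)): m&=(P[:,k]>r[0])&(P[:,k]<r[1])
    P=P[m]
    if len(P)<5: print(l,len(P));return P
    lo,hi=np.percentile(P,[1,99],axis=0)
    c,s,a=cv2.minAreaRect((P[:,:2]*1000).astype(np.float32));print(l,len(P),np.round(c,1),np.round(s,1),round(a,1),"z",P[:,2].min().round(3),P[:,2].max().round(3));return P
E
python3 - <<'E'
from h import *
s=observe();print(s["position"],s["ee_rot"],s["width"])
im,d,K,M,p=cam("wrist");save("w1.png",im);W=cloud(d,K,M);np.savez("w1",W=W,im=im);print(M[:3,3],(d>0).mean())
rect(W,(.46,.545),(.15,.33),(.09,.12),"R");rect(W,(.545,.62),(.15,.33),(.09,.12),"L");rect(W,(.4,.65),(.12,.34),(.05,.068),"rack")
E
```

```text
[0.5059977  0.23606109 0.22656624] [-2.40409404e+00 -2.02153150e+00  4.66742560e-04] 0.5018684215124887
[0.51970854 0.31837021 0.38496342] 0.99590625
R 826 [505.7 239.8] [79.7 10.2] 80.9 z 0.09 0.108
L 680 [574.3 228.9] [49.2 10.8] 80.5 z 0.09 0.107
rack 2527 [508.3 232. ] [171.2 167.3] 69.8 z 0.05 0.068
```

View pics/w1.png

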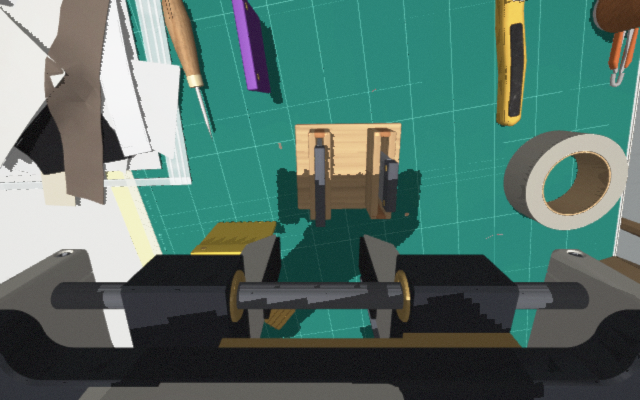

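The wrist view shows the rack from above, with the wide blade on the left at (320,183) and the narrow one on the right at (391,185). The wide blade measures 80 mm, centred at (505.7, 239.8) mm with yaw -9°. I'll go down and pinch it.

Call:
apply_moves(
  commands=[
    [50,0,0.06,-0.5,0.025],
    [50,0,0,-0.8,0],
    [50,0,0,-0.7,0],
    [50,0,0,-0.3,0],
    [50,0,0,-0.16,0],
    [50,0,0,0,0],
    [0,0,0,0,0],
    [0,0,0,0,0],
    [0,0,0,0,0],
    [0,0,0,0,0],
  ],
  newtons=30,
)

```text
clock: 2.5
position: [0.5068, 0.2388, 0.0794]
ee_rot: [2.394, 2.034, 0.001]
force: [0.4, 0.8, 0.0]
width: 0.114
gripper_force: 0.0
```

Call:
apply_moves(
  commands=[
    [0,0,0,0,0],
    [0,0,0,0,0],
    [0,0,0,0.2,0],
    [0,0,0,0.2,0],
    [0,0,0,0.4,0],
    [0,0,0,0.4,0],
    [0,0,0,0.6,0],
    [0,0,0,0.6,0],
    [0,0,0,0.3,0],
    [0,0,0,0,0],
  ],
  newtons=40,
)

```text
clock: 3.75
position: [0.5074, 0.239, 0.2431]
ee_rot: [2.394, 2.033, 0.005]
force: [0.0, -0.4, -2.6]
width: 0.11
gripper_force: 40.0
```

Call:
apply_moves(
  commands=[
    [0,0.2,-0.6,0,0.12],
    [0,0.2,-0.8,0,0.12],
    [0,0.2,-0.8,0,0.12],
    [0,0.2,-0.8,0,0.12],
    [0,0.2,-0.8,0,0],
    [0,0.2,-0.8,0,0],
    [0,0.2,-0.8,0,0],
    [0,0.15,-0.4,0,0],
    [0,0,0,0,0],
    [0,0,0,0,0],
  ],
)

```text
clock: 5.0
position: [0.5991, -0.1082, 0.2403]
ee_rot: [-2.132, -2.305, 0.001]
force: [0.1, 0.5, -2.2]
width: 0.108
gripper_force: 40.0
```

```bash
python3 - <<'E'
from h import *
s=observe();v=s["ee_rot"];print(s["position"],v,2*np.degrees(np.arctan2(v[1],v[0]))-90,s["gripper_force"])
im,d,K,M,p=cam("wrist");save("w2.png",im);W=cloud(d,K,M);np.savez("w2",W=W,im=im);print(M[:3,3])
rect(W,(.49,.57),(-.08,.02),(.09,.11),"grip");rect(W,(.6,.7),(-.12,.05),(.07,.09),"pocket lips")
rect(W,(.48,.72),(-.32,.1),(.003,.03),"base");
E
```

```text
[ 0.59912497 -0.10823121  0.24026001] [-2.13169627e+00 -2.30527584e+00  6.14237114e-04] -355.5193283432395 39.99891936779022
[ 0.5922182  -0.02505297  0.39873392]
grip 442 [534.9 -34.1] [25.5 15. ] 4.3 z 0.091 0.099
pocket lips 2055 [625.7 -27.5] [ 52.6 105.4] 4.3 z 0.07 0.08
base 16378 [582.8 -75.2] [195.2 318.4] 4.3 z 0.003 0.03
```

View pics/w2.png

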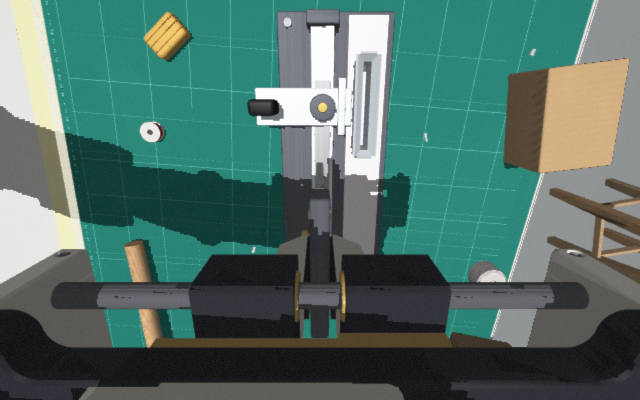

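The wrist view shows the carriage with the grip at (263,107), the knob at (322,107) and the pocket slot at (367,105). I'll fit the pocket, and use the brass thumbscrew to get the notch.

```bash
python3 - <<'E'
from h import *
z=np.load("w2.npz");W=z["W"]
a=np.radians(4.4)
P=rect(W,(.627,.66),(-.1,.06),(.072,.09),"lips")
P=rect(W,(.622,.66),(-.075,.025),(.02,.045),"floor")
c=np.median(P,0);print(c)
ux=np.array([np.cos(a),np.sin(a)]);uy=np.array([-ux[1],ux[0]])
g=np.array([.5349,-.0341])
Q=W.reshape(-1,3);Q=Q[np.isfinite(Q).all(1)];q=Q[:,:2]-g;X=q@ux*1e3;Y=q@uy*1e3
m=(X>75)&(X<135)&(abs(Y)<70)
for lo in range(80,130,2):
    k=m&(X>=lo)&(X<lo+2);kk=k&(abs(Y)<35);print(lo,k.sum(),(np.median(Q[kk,2])*1e3).round(0),end=" | ")
print()
for lo in range(-60,61,4):
    k=m&(abs(X-105)<3)&(Y>=lo)&(Y<lo+4);print(lo,(np.median(Q[k,2])*1e3).round(0) if k.any() else None,end=" | ")
print()
# thumbscrew in scene/side, brass colour
for n in("scene0.npz","side0.npz"):
    f=np.load(n);w=f["W"];im=f["im"].astype(int)
    b=(im[...,0]-im[...,2]>50)&(im[...,0]>90)
    ok=b&np.isfinite(w).all(-1)&(w[...,0]>.5)&(w[...,0]<.65)&(w[...,1]>-.28)&(w[...,1]<.06)&(w[...,2]>.012)&(w[...,2]<.1)
    for p,vu in zip(w[ok],np.argwhere(ok)):print(n[:4],vu,(p*1e3).round(0), ((p[:2]-g)@uy*1e3).round(1))
E
```

```text
lips 1552 [639.3 -26.4] [ 25.4 105.4] 4.3 z 0.072 0.08
floor 445 [636.7 -26.1] [13.5 97. ] 4.4 z 0.026 0.045
[ 0.64111479 -0.02296602  0.0320286 ]
80 1336 56.0 | 82 1328 56.0 | 84 1303 51.0 | 86 1294 50.0 | 88 1335 49.0 | 90 1318 49.0 | 92 1068 77.0 | 94 949 39.0 | 96 905 75.0 | 98 867 73.0 | 100 757 71.0 | 102 731 nan | 104 726 31.0 | 106 853 30.0 | 108 1341 57.0 | 110 914 73.0 | 112 904 76.0 | 114 861 78.0 | 116 796 77.0 | 118 691 nan | 120 830 nan | 122 1202 nan | 124 1727 nan | 126 765 nan | 128 547 16.0 | 
-60 349.0 | -56 346.0 | -52 323.0 | -48 320.0 | -44 30.0 | -40 30.0 | -36 30.0 | -32 30.0 | -28 31.0 | -24 30.0 | -20 30.0 | -16 30.0 | -12 31.0 | -8 30.0 | -4 31.0 | 0 30.0 | 4 30.0 | 8 31.0 | 12 31.0 | 16 31.0 | 20 30.0 | 24 30.0 | 28 31.0 | 32 31.0 | 36 30.0 | 40 51.0 | 44 73.0 | 48 77.0 | 52 77.0 | 56 16.0 | 60 17.0 | 
scen [183 328] [ 588. -197.   27.] -166.6
scen [183 329] [ 585. -198.   27.] -167.4
scen [184 328] [ 585. -191.   27.] -160.2
scen [184 329] [ 582. -192.   27.] -161.6
side [181 334] [ 594. -227.   14.] -196.4
side [181 335] [ 590. -230.   13.] -199.2
side [182 334] [ 587. -196.   28.] -165.4
side [182 335] [ 583. -195.   29.] -164.1
side [183 334] [ 585. -191.   27.] -160.3
side [183 335] [ 582. -191.   27.] -160.2
  return _methods._mean(a, axis=axis, dtype=dtype,
  ret = ret.dtype.type(ret / rcount)
```

Call:
apply_moves(
  commands=[
    [0,0.23,0.45,0,0],
    [0,0.23,0.45,0,0],
    [0,0.23,0.45,-0.3,0],
    [0,0,0,-0.5,0],
    [0,0,0,-0.4,0],
    [0,0,0,-0.1,0],
    [0,0,0,0,0],
    [0,0,0,0,0],
  ],
)

```text
clock: 6.05
position: [0.6418, -0.0281, 0.1644]
ee_rot: [2.133, 2.305, 0.002]
force: [-0.4, -0.2, -0.8]
width: 0.109
gripper_force: 40.0
```

```bash
python3 - <<'E'
from h import *
s=observe();v=s["ee_rot"];print(s["position"],v,(2*np.degrees(np.arctan2(v[1],v[0]))-90)%360,s["gripper_force"],s["force"])
o=[]
for n,x in(("scene",285),("side",300)):
    im,d,K,M,p=cam(n)
    o.append(cv2.resize(im[130:230,x-40:x+60],(400,400),interpolation=2))
    W=cloud(d,K,M);rect(W,(.6,.7),(-.09,.04),(.083,.15),"blade below tool")
save("c3.png",np.hstack(o))
E
```

```text
[ 0.6417792  -0.02812497  0.16440956] [2.13271066 2.30497717 0.00230906] 4.446094813353795 39.99881386756897 [-0.38971888 -0.24746501 -0.84651508]
blade below tool 185 [640.7 -25.7] [ 7.4 82. ] 3.9 z 0.093 0.15
blade below tool 99 [638.3 -26.3] [ 4.5 84.6] 2.4 z 0.097 0.148
```

View pics/c3.png

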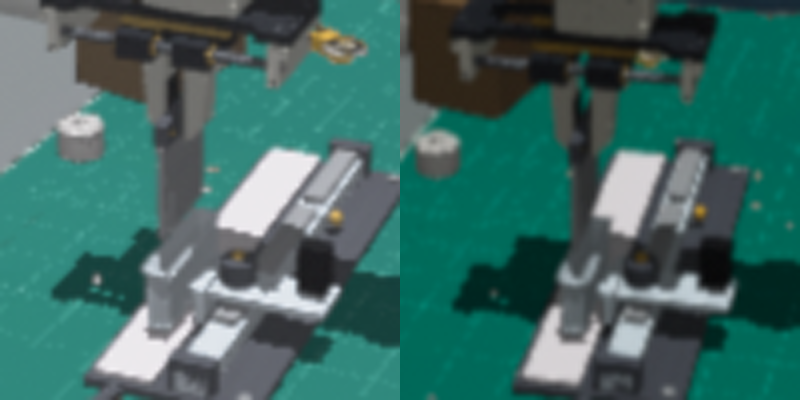

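The blade hangs upright over the pocket mouth (scene crop (180,200)). I'll make a 1 mm correction and lower it in steps, watching the force.

Call:
apply_moves(
  commands=[
    [0,-0.02,0.015,-0.2,0],
    [0,0,0,-0.2,0],
    [0,0,0,-0.15,0],
    [0,0,0,0,0],
  ],
)

```text
clock: 6.65
position: [0.6394, -0.0275, 0.1289]
ee_rot: [-2.133, -2.305, 0.002]
force: [-0.5, 0.3, -2.4]
width: 0.105
gripper_force: 40.0
```

Call:
apply_moves(
  commands=[
    [0,0,0,-0.12,0],
    [0,0,0,-0.12,0],
    [0,0,0,0,0],
  ],
)

```text
clock: 7.02
position: [0.6394, -0.0275, 0.115]
ee_rot: [-2.133, -2.305, 0.001]
force: [0.5, 0.7, -2.2]
width: 0.104
gripper_force: 40.0
```

Call:
apply_moves(
  commands=[
    [0,0,0,-0.12,0],
    [0,0,0,-0.08,0],
    [0,0,0,-0.03,0],
    [0,0,0,0,0],
  ],
)

```text
clock: 7.52
position: [0.6398, -0.0275, 0.1018]
ee_rot: [-2.134, -2.306, 0.0]
force: [0.1, 1.0, -1.8]
width: 0.103
gripper_force: 40.0
```

Call:
apply_moves(
  commands=[
    [0,0,0,-0.03,0],
    [0,0,0,-0.02,0],
    [0,0,0,0,0],
  ],
)

```text
clock: 7.9
position: [0.6401, -0.0275, 0.0994]
ee_rot: [2.134, 2.305, 0.001]
force: [-0.2, 0.2, 3.1]
width: 0.106
gripper_force: 40.0
```

Call:
apply_moves(
  commands=[
    [0,0,0,-0.02,0],
    [0,0,0,0,0],
    [35,0,0,0,0],
    [35,0,0,0,0],
    [35,0,0,0,0],
    [35,0,0,0.2,0],
    [35,0,0,0.5,0],
    [35,0,0,0.5,0],
    [35,0,0,0.3,0],
  ],
)

```text
clock: 9.02
position: [0.6406, -0.0275, 0.19]
ee_rot: [2.133, 2.304, 0.003]
force: [-0.4, -0.1, -0.1]
width: 0.351
gripper_force: 0.0
```

Call:
apply_moves(
  commands=[
    [100,-0.3,-0.25,0.2,-0.35],
    [100,-0.3,-0.25,0,-0.35],
    [100,-0.3,-0.3,0,-0.35],
    [100,-0.3,-0.3,0,-0.35],
    [100,-0.3,-0.3,0,-0.35],
    [100,0,0,0,-0.35],
    [100,0,0,0,-0.35],
    [100,0,0,0,-0.35],
    [100,0,0,0,-0.34],
    [100,0,0,0,0],
  ],
)

```text
clock: 10.28
position: [0.5498, -0.1113, 0.1998]
ee_rot: [3.139, 0.125, -0.0]
force: [0.6, 0.4, -0.1]
width: 0.999
gripper_force: 0.0
```

```bash
python3 - <<'E'
from h import *
s=observe();v=s["ee_rot"];print(s["position"],v,(2*np.degrees(np.arctan2(v[1],v[0]))-90)%360,s["joints"])
o=[]
im,d,K,M,p=cam("wrist");save("w4.png",im);W=cloud(d,K,M)
print("wrist");rect(W,(.49,.57),(-.08,.02),(.09,.11),"grip");rect(W,(.6,.7),(-.12,.06),(.09,.15),"blade")
for n in("scene","side"):
    im,d,K,M,p=cam(n);W=cloud(d,K,M);print(n)
    P=rect(W,(.6,.7),(-.1,.06),(.085,.15),"blade");rect(W,(.49,.57),(-.08,.02),(.088,.11),"grip")
    if len(P):print(np.percentile(P[:,2],[90,95,99]))
E
```

```text
[ 0.54981885 -0.11126688  0.19979252] [ 3.13900329e+00  1.24804308e-01 -4.09744965e-04] 274.55367203820254 [-0.20237855  0.36651196  0.41334972  1.79287089 -0.16982166  1.01741834
 -1.21512893]
wrist
grip 469 [535.6 -34.4] [25.  16.3] 4.9 z 0.09 0.099
blade 1762 [638.5 -27.2] [10.2 79.9] 4.6 z 0.092 0.128
scene
blade 178 [639.4 -27.5] [12.5 86.6] 4.9 z 0.085 0.128
grip 39 [535.1 -31.7] [26.1 16.1] 9.2 z 0.089 0.1
[0.12457756 0.12537159 0.12661426]
side
blade 110 [638.  -23.9] [10.4 86.1] 4.2 z 0.085 0.128
grip 37 [534.5 -29.8] [16.2 22.9] 88.0 z 0.088 0.099
[0.12601212 0.12679324 0.12781286]
```

The blade reads home: its top is at about 126 mm, with the same +2 mm reading bias as before. Next is the grip.

Call:
apply_moves(
  commands=[
    [70,-0.12,0.4,0,0],
    [70,-0.12,0.5,0,0],
    [70,0,0.38,0,0],
    [70,0,0,-0.5,0],
    [70,0,0,-0.7,0],
    [70,0,0,-0.6,0],
    [70,0,0,-0.3,0],
    [70,0,0,-0.13,0],
    [70,0,0,0,0],
  ],
)

```text
clock: 11.55
position: [0.5355, -0.0348, 0.066]
ee_rot: [-3.139, -0.124, 0.0]
force: [0.9, -0.6, 0.9]
width: 0.705
gripper_force: 0.0
```

Call:
apply_moves(
  commands=[
    [0,0,0,0,0],
    [0,0,0,0,0],
    [0,0,0,0,0],
    [0,0,0,0,0],
    [0,0,0,0,0],
    [0,0,0,0,0],
  ],
  newtons=30,
)

```text
clock: 12.3
position: [0.5355, -0.0348, 0.066]
ee_rot: [3.139, 0.122, 0.0]
force: [0.4, -0.6, 1.1]
width: 0.175
gripper_force: 30.0
```

Call:
apply_moves(
  commands=[
    [0,0.006,-0.08,0,0],
    [0,0.015,-0.2,0,0],
    [0,0.02,-0.26,0,0],
    [0,0.02,-0.26,0,0],
    [0,0.02,-0.26,0,0],
    [0,0.02,-0.26,0,0],
    [0,0.02,-0.26,0,0],
    [0,0.02,-0.26,0,0],
    [0,0.015,-0.2,0,0],
    [0,0.01,-0.13,0,0],
    [0,0.005,-0.06,0,0],
    [0,0,0,0,0],
  ],
)

```text
clock: 13.8
position: [0.5458, -0.1696, 0.066]
ee_rot: [3.138, 0.121, 0.0]
force: [-1.1, -1.6, 1.7]
width: 0.175
gripper_force: 30.0
```

Call:
apply_moves(
  commands=[
    [0,0.003,-0.033,0,0],
    [0,0.002,-0.033,0,0],
  ],
)

```text
clock: 14.05
position: [0.5459, -0.1715, 0.066]
ee_rot: [-3.138, -0.124, 0.001]
force: [-1.6, 5.0, 4.2]
width: 0.177
gripper_force: 30.0
```

Call:
apply_moves(
  commands=[
    [0,0.003,-0.033,0,0],
    [0,0.002,-0.033,0,0],
  ],
)

```text
clock: 14.3
position: [0.5462, -0.1754, 0.066]
ee_rot: [-3.138, -0.124, 0.001]
force: [-2.5, 4.9, 5.8]
width: 0.172
gripper_force: 30.0
```

Call:
apply_moves(
  commands=[
    [0,0.003,-0.033,0,0],
    [0,0,0,0,0],
  ],
)

```text
clock: 14.55
position: [0.5464, -0.178, 0.066]
ee_rot: [-3.139, -0.123, 0.0]
force: [-2.3, 1.4, 3.9]
width: 0.168
gripper_force: 30.0
```

Call:
apply_moves(
  commands=[
    [0,0.003,-0.033,0,0],
    [0,0,0,0,0],
  ],
)

```text
clock: 14.8
position: [0.5466, -0.1804, 0.066]
ee_rot: [3.139, 0.123, -0.0]
force: [-3.0, 1.4, 4.1]
width: 0.171
gripper_force: 30.0
```

Call:
apply_moves(
  commands=[
    [0,0.003,-0.033,0,0],
    [0,0,0,0,0],
  ],
)

```text
clock: 15.05
position: [0.5467, -0.1824, 0.066]
ee_rot: [3.139, 0.123, -0.0]
force: [-2.1, 1.5, 4.7]
width: 0.171
gripper_force: 30.0
```

Call:
apply_moves(
  commands=[
    [0,0.003,-0.033,0,0],
    [0,0,0,0,0],
  ],
)

```text
clock: 15.3
position: [0.5469, -0.1844, 0.066]
ee_rot: [3.139, 0.123, -0.0]
force: [-1.9, 1.7, 5.1]
width: 0.176
gripper_force: 30.0
```

Call:
apply_moves(
  commands=[
    [0,0.002,-0.033,0,0],
    [0,0,0,0,0],
  ],
)

```text
clock: 15.55
position: [0.547, -0.1864, 0.066]
ee_rot: [3.139, 0.123, -0.0]
force: [-2.5, 1.4, 4.6]
width: 0.173
gripper_force: 30.0
```

Call:
apply_moves(
  commands=[
    [0,0.002,-0.033,0,0],
    [0,0,0,0,0],
  ],
)

```text
clock: 15.8
position: [0.5472, -0.1883, 0.066]
ee_rot: [3.139, 0.123, -0.0]
force: [-1.7, 1.5, 5.9]
width: 0.174
gripper_force: 30.0
```

Call:
apply_moves(
  commands=[
    [0,0.002,-0.033,0,0],
    [0,0,0,0,0],
  ],
)

```text
clock: 16.05
position: [0.5473, -0.1903, 0.066]
ee_rot: [3.139, 0.123, -0.0]
force: [-2.0, 0.9, 5.1]
width: 0.171
gripper_force: 30.0
```

Call:
apply_moves(
  commands=[
    [0,0.002,-0.03,0,0],
    [0,0,0,0,0],
  ],
)

```text
clock: 16.3
position: [0.5475, -0.1925, 0.066]
ee_rot: [3.139, 0.122, 0.0]
force: [-2.1, 0.1, 4.5]
width: 0.174
gripper_force: 30.0
```

Call:
apply_moves(
  commands=[
    [0,0.002,-0.03,0,0],
    [0,0,0,0,0],
  ],
)

```text
clock: 16.55
position: [0.5477, -0.1945, 0.066]
ee_rot: [3.138, 0.122, 0.0]
force: [-1.6, -1.7, 4.4]
width: 0.176
gripper_force: 30.0
```

```bash
python3 - <<'E'
from h import *
g=np.array([.5349,-.0341]);a=np.radians(4.4);uy=np.array([-np.sin(a),np.cos(a)])
s=observe();print(s["position"],s["force"],(s["position"][:2]-g)@uy)
for n in("scene","side"):
    im,d,K,M,p=cam(n);W=cloud(d,K,M)
    rect(W,(.62,.69),(-.26,-.1),(.085,.15),n+" blade")
    w=W;i=im.astype(int)
    ok=(i[...,0]-i[...,2]>50)&np.isfinite(w).all(-1)&(w[...,0]>.56)&(w[...,0]<.65)&(w[...,1]>-.3)&(w[...,1]<-.1)&(w[...,2]>.012)&(w[...,2]<.1)
    for p,vu in zip(w[ok],np.argwhere(ok)):print(vu,(p*1e3).round(0),((p[:2]-g)@uy*1e3).round(1))
    if n=="scene":save("s5.png",cv2.resize(im[110:210,270:390],(720,600),interpolation=2))
E
```

```text
[ 0.54766781 -0.19450828  0.06599996] [-1.59255612 -1.70779079  4.39444763] -0.16091505466412434
scene blade 134 [ 651.1 -185.9] [12.5 85.1] 4.5 z 0.085 0.128
[170 321] [ 611. -190.   73.] -161.0
[170 322] [ 607. -189.   74.] -160.0
[170 323] [ 605. -192.   73.] -163.3
side blade 81 [ 650.4 -183.2] [10.8 79.8] 5.5 z 0.086 0.129
[170 328] [ 609. -192.   75.] -163.0
[170 329] [ 605. -189.   77.] -159.7
[171 328] [ 607. -184.   75.] -155.0
[171 329] [ 604. -185.   75.] -155.6
```

View pics/s5.png

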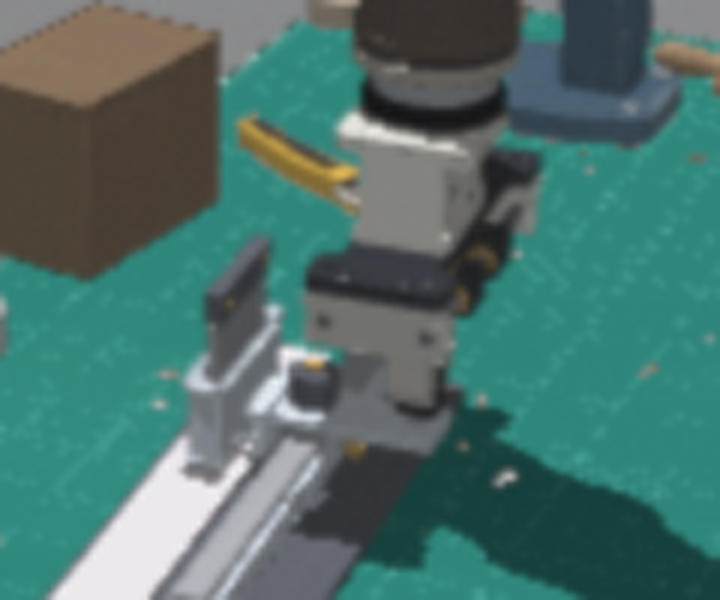

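The force along the rail has turned negative at 161 mm of travel, so the ball is starting to pull forward into the notch. That matches the thumbscrew at about 163 mm, seen at crop (355,448). I'll creep on.

Call:
apply_moves(
  commands=[
    [0,0.001,-0.017,0,0],
    [0,0,0,0,0],
  ],
)

```text
clock: 16.9
position: [0.5477, -0.1948, 0.066]
ee_rot: [-3.139, -0.123, 0.0]
force: [-2.4, 0.7, 4.5]
width: 0.174
gripper_force: 30.0
```

Call:
apply_moves(
  commands=[
    [0,0.001,-0.017,0,0],
    [0,0,0,0,0],
  ],
)

```text
clock: 17.15
position: [0.5478, -0.196, 0.066]
ee_rot: [3.139, 0.123, 0.0]
force: [-1.7, -0.9, 4.8]
width: 0.175
gripper_force: 30.0
```

Call:
apply_moves(
  commands=[
    [0,0.001,-0.017,0,0],
    [0,0,0,0,0],
  ],
)

```text
clock: 17.4
position: [0.5478, -0.1973, 0.066]
ee_rot: [3.139, 0.122, 0.0]
force: [-1.9, -0.8, 4.4]
width: 0.171
gripper_force: 30.0
```

Call:
apply_moves(
  commands=[
    [0,0.001,-0.017,0,0],
    [0,0,0,0,0],
  ],
)

```text
clock: 17.65
position: [0.5479, -0.1982, 0.066]
ee_rot: [3.139, 0.122, 0.0]
force: [-2.8, -1.1, 5.1]
width: 0.174
gripper_force: 30.0
```

Call:
apply_moves(
  commands=[
    [0,0.001,-0.017,0,0],
    [0,0,0,0,0],
  ],
)

```text
clock: 17.9
position: [0.548, -0.1994, 0.066]
ee_rot: [3.139, 0.122, 0.0]
force: [-1.0, -3.3, 3.3]
width: 0.17
gripper_force: 30.0
```

Call:
apply_moves(
  commands=[
    [0,0.001,-0.017,0,0],
    [0,0,0,0,0],
  ],
)

```text
clock: 18.15
position: [0.548, -0.1999, 0.066]
ee_rot: [-3.139, -0.123, 0.0]
force: [-1.7, -0.1, 4.9]
width: 0.169
gripper_force: 30.0
```

Call:
apply_moves(
  commands=[
    [0,0.001,-0.017,0,0],
    [0,0,0,0,0],
  ],
)

```text
clock: 18.4
position: [0.5481, -0.2001, 0.066]
ee_rot: [-3.138, -0.124, 0.0]
force: [-2.9, 1.9, 6.5]
width: 0.172
gripper_force: 30.0
```

Call:
apply_moves(
  commands=[
    [0,0.001,-0.017,0,0],
    [0,0,0,0,0],
  ],
)

```text
clock: 18.65
position: [0.5481, -0.2003, 0.066]
ee_rot: [-3.137, -0.124, 0.001]
force: [-3.2, 3.6, 7.3]
width: 0.171
gripper_force: 30.0
```

```bash
python3 - <<'E'
from h import *
s=observe();print(s["position"],s["force"],s["dq"])
W=np.load("scene0.npz")["W"];a=np.radians(4.4);g=np.array([.5349,-.0341]);ux=np.array([np.cos(a),np.sin(a)]);uy=np.array([-ux[1],ux[0]])
for f in("scene0.npz","side0.npz","w2.npz"):
    Q=np.load(f)["W"].reshape(-1,3);Q=Q[np.isfinite(Q).all(1)];X=(Q[:,:2]-g)@ux;Y=(Q[:,:2]-g)@uy
    m=(X>.02)&(X<.15)&(Q[:,2]>.008)&(Q[:,2]<.02)&(abs(Y+.08)<.25);print(f,np.percentile(Y[m],[0.3,99.7]),np.percentile(X[m],[.3,99.7]))
    # strip profile top heights along rail
    m=(abs(X-.0675)<.008)
    print([(lo,int(1e3*np.median(Q[m&(Y*1e3>=lo)&(Y*1e3<lo+6),2])) if (m&(Y*1e3>=lo)&(Y*1e3<lo+6)).any() else None) for lo in range(-230,-60,6)])
E
```

```text
[ 0.54808074 -0.20031753  0.06598192] [-3.22274639  3.55899388  7.29997955] [-2.54125403e-04 -4.26199152e-04  1.82777959e-03  1.69301349e-03
  2.19625452e-03  4.38195398e-05 -1.17751169e-03]
scene0.npz [-0.28213891  0.10509144] [0.02026168 0.14174413]
[(-230, 32), (-224, 33), (-218, 31), (-212, 33), (-206, 33), (-200, 33), (-194, 33), (-188, 34), (-182, 33), (-176, 32), (-170, None), (-164, 27), (-158, 34), (-152, 34), (-146, 33), (-140, 34), (-134, 33), (-128, 35), (-122, 33), (-116, 34), (-110, 32), (-104, 35), (-98, 33), (-92, 36), (-86, 34), (-80, 33), (-74, 32), (-68, 33), (-62, 35)]
side0.npz [-0.28187876  0.1062482 ] [0.02024462 0.14162609]
[(-230, 35), (-224, 34), (-218, 34), (-212, 34), (-206, 33), (-200, 35), (-194, 34), (-188, 34), (-182, 34), (-176, 27), (-170, 28), (-164, None), (-158, 35), (-152, 34), (-146, 34), (-140, 35), (-134, 32), (-128, 35), (-122, 34), (-116, 35), (-110, 34), (-104, 35), (-98, 35), (-92, 34), (-86, 35), (-80, 34), (-74, None), (-68, None), (-62, None)]
w2.npz [-0.19808092  0.10224552] [0.0202355  0.14158435]
[(-230, None), (-224, None), (-218, None), (-212, None), (-206, None), (-200, None), (-194, None), (-188, None), (-182, None), (-176, 10), (-170, 11), (-164, 28), (-158, 28), (-152, 27), (-146, 27), (-140, 27), (-134, 11), (-128, 11), (-122, 28), (-116, 266), (-110, 265), (-104, 265), (-98, 32), (-92, 35), (-86, 266), (-80, 265), (-74, 266), (-68, 260), (-62, 332)]
```

The strip gap shows in the first images at -158 to -174 mm from the grip's start, so its centre is about 166 mm along. The carriage has stalled at 166.8 mm with rising resistance, so the ball is in the notch. I'll back off the push, loosen briefly so it centres, then grip again.

Call:
apply_moves(
  commands=[
    [0,-0.001,0.022,0,0],
    [0,0,0,0,0],
    [0,0,0,0,0],
  ],
)

```text
clock: 19.02
position: [0.5481, -0.2001, 0.066]
ee_rot: [-3.138, -0.123, 0.0]
force: [-2.6, 0.7, 6.3]
width: 0.169
gripper_force: 30.0
```

Call:
apply_moves(
  commands=[
    [26,0,0,0,0],
    [26,0,0,0,0],
    [26,0,0,0,0],
    [26,0,0,0,0],
  ],
)

```text
clock: 19.52
position: [0.5481, -0.2006, 0.0658]
ee_rot: [-3.139, -0.123, 0.0]
force: [-0.9, -0.3, 0.2]
width: 0.262
gripper_force: 0.0
```

Call:
apply_moves(
  commands=[
    [0,0,0,0,0],
    [0,0,0,0,0],
    [0,0,0,0,0],
    [0,0,0,0,0],
    [0,0,0,0,0],
  ],
  newtons=25,
)

```text
clock: 20.15
position: [0.5481, -0.2003, 0.0659]
ee_rot: [-3.139, -0.123, 0.0]
force: [-0.4, 3.5, 0.7]
width: 0.173
gripper_force: 25.0
```

Call:
apply_moves(
  commands=[
    [0,0,0.012,0,0],
    [0,0,0,0,0],
    [0,0,0,0,0],
  ],
)

```text
clock: 20.52
position: [0.5481, -0.2002, 0.0659]
ee_rot: [3.139, 0.122, 0.0]
force: [0.8, 1.5, -0.8]
width: 0.173
gripper_force: 25.0
```

Call:
apply_moves(
  commands=[
    [0,0,0.03,0,0],
    [0,0,0,0,0],
    [0,0,0,0,0],
  ],
)

```text
clock: 20.9
position: [0.548, -0.1998, 0.0659]
ee_rot: [3.137, 0.121, 0.0]
force: [0.0, -5.3, -4.2]
width: 0.17
gripper_force: 25.0
```

It resists in both directions with almost no movement, so it's seated. I'll centre the push and do a final check.

Call:
apply_moves(
  commands=[
    [0,0,-0.022,0,0],
    [0,0,0,0,0],
    [0,0,0,0,0],
    [0,0,0,0,0],
  ],
)

```text
clock: 21.4
position: [0.5481, -0.1999, 0.0659]
ee_rot: [3.139, 0.122, 0.0]
force: [1.4, -4.7, -3.9]
width: 0.175
gripper_force: 25.0
```

```bash
python3 - <<'E'
from h import *
for n in("scene","side"):
    im,d,K,M,p=cam(n);W=cloud(d,K,M)
    rect(W,(.62,.69),(-.27,-.1),(.085,.15),n+" blade");rect(W,(.545,.62),(.15,.33),(.08,.12),"narrow")
s=observe();print(s["position"],s["force"],np.abs(s["dq"]).max(),s["gripper_force"],s["clock"])
E
```

```text
scene blade 133 [ 651.9 -188.9] [14.1 80.6] 5.7 z 0.085 0.128
narrow 148 [575.3 228. ] [53.6 13.7] 81.1 z 0.08 0.107
side blade 83 [ 650.2 -189.7] [10.8 84.4] 3.8 z 0.088 0.128
narrow 111 [574.  230.1] [52.5 10.4] 81.8 z 0.08 0.109
[ 0.54804449 -0.19987935  0.06593182] [ 0.40005547 -5.34535419 -3.48771324] 0.0019170927899459385 25.001069605350494 21.5
```

Call:
apply_moves(
  commands=[
    [0,0,-0.015,0,0],
    [0,0,0,0,0],
    [0,0,0,0,0],
    [0,0,0,0,0],
  ],
)

```text
clock: 22.0
position: [0.5481, -0.2, 0.0659]
ee_rot: [-3.139, -0.123, 0.0]
force: [-0.2, -1.3, -2.2]
width: 0.173
gripper_force: 25.0
```

```bash
python3 -c "
from cell import arm
print(arm.sign_off())"
```

```text
the job is handed in; nothing more can be done
None
```

The wide blade is standing home in the carriage pocket, and the carriage sits in the notch with its grip still held; I've handed the job in at about 22 s of the 64 s allowed. I inferred the click from resistance in both directions there and from the strip gap seen in the images, as there was no plunger reading. The narrow blade is still in the rack.

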